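# Centrifuge pre-use safety check

## Robot

A 7-joint arm with a two-finger parallel gripper is mounted at the origin on the work surface. World frame = base frame: x ahead of the robot, y to its left, z up, the work surface at z = 0. Lengths are in m, angles in rad, forces in N, time in s.
With the tool pointing down it reaches from about 0.425 to 0.825 m from the base axis. Payload 3.6 kg.
Tool frame: the origin (TCP) lies on the centre line of the jaws, within the pads' length; the fingertips stand 25 mm ahead of it and the grasp point (between the pads) lies 6 mm ahead of it; z points along the fingers, y is the line along which they close (so a half turn about z gives the same grasp; the last joint's range is limited). The gripper opens to 85 mm and grips with 20 to 120 N. Pads are 22 mm wide; open, the fingers measure 114 mm over their backs; the gripper's body (76 mm by 85 mm) begins 54 mm behind the grasp point. The pads swing forward as they close: fully open they stand 13 mm farther back than shut.
Start: joints at [-1.198, 0.615, -0.013, 1.423, 0.008, 1.103, -0.04], TCP at [0.252, 0.599, 0.256] pointing down, gripper open.
Joint ranges: [-3.12, 3.12], [-0.3, 2.06], [-1.34, 1.32], [0.26, 2.42], [-1.36, 4.5], [0.01, 1.98], [-2.84, 2.84]. Speed limits (rad/s): [2.79, 2.79, 3.14, 3.14, 3.14, 3.14, 3.14].

## Interface

Orientations are given as a unit quaternion [x, y, z, w].
In Python, from bench import env gives the robot as it stands.
- The arm moves only by the tool jog_arm, called after "Call:" as name(argument=value, ...), one argument or row to a line, values as JSON. Schema: {"type":"object","properties":{"segments":{"type":"string"},"squeeze":{"type":"number"},"only":{"type":"string"},"quiet":{"type":"boolean"},"lines":{"type":"string"}},"required":["segments"],"additionalProperties":false}. segments is a string of 1 to 8 rows, one to a line, with the numbers parted by spaces; each row has 5 numbers: the opening from 0.0 (shut) to 1.0 (fully open), then dx, dy, dz in shares of the most that a row can go, 1 being 62.5 mm, then a turn about the tool's z in shares of 45 degrees (1.0 is 45 degrees); each row shifts and turns the commanded pose from where the row before left it, along the tool's axes as they then stand; what a row does not reach is not made up. A row lasts 1/8 s, in which the tool goes at most 0.0625 m and 0.188 rad, less where a joint would pass 70% of its speed; a pose out of reach is approached as far as the arm can. The fingers move at their own pace and stop on an object; squeeze is the grip in N (left out, the last holds). Time passes only in rows, so rows that do not move let the fingers close. The tool returns the time, the measured TCP pose, the force, the opening and the grip force at its end. only (a regular expression) keeps the lines of the reply that match it, lines (a string "A,B") keeps lines A to B, and quiet returns only ok. Input that does not fit is refused with a message, and nothing moves.
- env.read_state(): the state, without advancing time (a new reading comes with each control period).
- env.capture(name): name is "scene" or "top" or "wrist"; returns the picture (384x512x3 uint8, blue, green, red); there is no depth.
- env.calibration(name): a dict with "intrinsics" (3x3 intrinsics, pixels), "R" (3x3) and "t" (3): a world point X has camera coordinates R X + t. Camera axes: x right, y down, z forward; pixel columns grow to the right and rows downward; lengths in m; the calibration is good to about 2 mm. The wrist camera is an equidistant fisheye: a pixel r from the principal point sees the ray r / f radians off the axis. A picture is of the moment at which its call begins: read the wrist's pose just before it. calibration takes no time and is no camera call; for the wrist camera it gives the pose at the moment of the call.
- env.job_done(): hands the job in; it is judged then, once.
The state is a dict: "clock": time; "joints": joint angles; "joint_velocities": joint speeds; "joint_efforts": joint torques, N m; "tool_pos": TCP position; "ee_rot": TCP orientation; "wrist_force": force on the tool from outside, world axes, zero at the start; "moment": the same for the moment, N m; "grip_width": opening from 0.0 (shut) to 1.0 (fully open); "grip_force": force on a finger pad.
Only numpy, scipy, OpenCV 4.12 (cv2) and the standard library are available. Lean on these libraries where they do the work, as an engineer would, in place of code of your own. Each camera call takes 0.05 s, during which the arm holds its last target. There are 200 camera calls.

## Task

Do the pre-use safety check on the bench centrifuge: on the small cut-out box press the test button so that the trip lever drops by itself, then lift the trip lever all the way back up so that it stays up on its own. Then, on the centrifuge, flip the safety catch right over to its open side, pull the brake lever it guards towards the front as far as it goes, and hold it there: finish still holding the sprung brake lever at its stop, with the trip lever still up and the catch still open. Leave the slide box, the bottle and the jar where they are.

Things in the scene. Friction and masses are not known exactly. Their poses are not given: they have to be found in the camera images.
- cutout: Cut-out box, fixed to the bench: grey box 150 x 160 x 80 mm (x, y, z); origin at the centre of its underside, its own x axis points away from its front (at yaw 0 the front faces the robot), z up. It stands left or right of the centrifuge, turned up to 0.3 rad. On its top: the test button (at box x +20, y +45 mm) and the trip lever (y -35 mm)
- test (a joint): Test button travel in m: 0 = up, 0.006 = fully pressed. Springs back; starts to move at about 2.3 N, 5 N when fully pressed. A hidden linkage tips the trip lever over centre at about 3.5 mm of travel; while the button is held down the lever cannot stay up
- test_top (a point): Centre of the top face of the round grey test button (28 mm diameter, in a black collar 44 mm in diameter); 17 mm above the top of the cut-out box, so 97 mm above the bench; pressed straight down
- trip (a joint): Trip lever angle in rad: 0 = up (leans 0.26 rad past vertical to the back, +x of the box, and stays by its weight), 1.1 = dropped (leans 0.84 rad from vertical to the front). Hinge axis parallel to the box's y axis; no spring, under 0.5 N at the knob; past vertical (below about 0.26 rad) it falls up into place by itself
- trip_knob (a point): Centre of the trip lever's knob, a grey cylinder 16 mm in diameter and 26 mm long parallel to the box's y axis, on a thin steel stem (10 mm diameter), 75 mm from the hinge axis. Up: 62 mm above the box top, dropped: 40 mm above the box top. Can be gripped from above across its two ends (26 mm) and led along the arc about the hinge
- trip_hinge (a point): Point on the trip lever's hinge axis in the knob's middle plane; 10 mm below the box top (70 mm above the bench), at box x +30, y -35 mm
- centrifuge: Bench centrifuge, fixed to the bench: white housing 300 x 320 x 140 mm (x, y, z) with a round domed white lid (200 mm across, 58 mm high) on the back part of its top; origin at the centre of its underside, x axis points away from its front (at yaw 0 the front faces the robot), z up; turned up to 0.3 rad. The brake lever and its catch stand on the front strip of the top
- catch (a joint): Safety catch angle in rad: 0 = closed (flat steel bar level across the front of the brake stem, its stop block bars the stem), 2.75 = fully open. Hinge axis parallel to the centrifuge's x: the tab rises and swings over to its +y side. No spring, under 0.5 N at the tab: past upright (1.57) it falls open by itself, before that it falls shut.
- catch_tab (a point): Centre of the tab at the catch's free end: steel disc 20 mm in diameter, 16 mm thick along the centrifuge's x axis, 112 mm from the catch hinge; closed it is 30 mm above the housing top (170 mm above the bench) at centrifuge x -98, y -80 mm. Can be gripped from above across its thickness (16 mm) and led along the arc about the hinge
- catch_hinge (a point): Point on the catch's hinge axis: 30 mm above the housing top, at centrifuge x -98, y +32 mm
- brake (a joint): Brake lever angle in rad: 0 = rest (leans 0.44 rad from vertical to the back, +x), 1.0 = pulled fully forward to its stop (leans 0.56 rad to the front, -x). Hinge axis parallel to the centrifuge's y axis. Spring return: about 2 N at the bar at rest, 6 N at the stop; springs back when let go. Cannot move while the catch is closed
- brake_bar (a point): Centre of the brake lever's cross bar: black cylinder 16 mm in diameter, 44 mm long parallel to the centrifuge's y axis, on a steel stem (12 mm diameter), 110 mm from the hinge; at rest 115 mm above the housing top (255 mm above the bench). Can be gripped from above across its two ends (44 mm) and led along the arc about the hinge
- brake_hinge (a point): Point on the brake lever's hinge axis in the bar's middle plane: 15 mm above the housing top, at centrifuge x -90, y 0 mm
- slidebox: Bystander: closed blue slide box 90 x 150 x 35 mm lying on the bench, nearer to the robot and to its left; origin at the centre of its underside
- reagent: Bystander: white bottle with orange cap, 70 mm in diameter, 170 mm high, on the bench far to the right; origin at the centre of its underside
- jar: Bystander: white jar, 90 mm in diameter, 110 mm high, on the bench far to the left; origin at the centre of its underside

How it is judged:
By the outcome, as a careful person would: the job done as asked, in the order asked, and still so for the second after the job is handed in, while the arm keeps its last pose, push and grip.
It also fails if it takes over 72 s, if anything falls off the work surface, if the arm or the gripper's body presses on something with over 40 N, if the wrist force passes 120 N, or if a joint passes its speed limit or range.

## Working session

There is one attempt and no reset: what is moved stays moved. The work goes in short steps, Python scripts to look and compute and a tool call to move; the robot and the scene stay as the last step left them, time stands still between calls to the robot, and variables do not carry over. Pictures are saved under pics/ and viewed, at most 10 in all, crops included, and the job is handed in when it is done.

```bash
ls; mkdir -p pics; python3 - <<'E'
from bench import env
import cv2
s=env.read_state();print(s)
for n in("scene","top"):
    im=env.capture(n);cv2.imwrite(f"pics/{n}0.png",im)
    c=env.calibration(n);print(n,c)
E
```

```text
bench.py
pics
{'clock': 0.0, 'joints': array([-1.19851923,  0.61593268, -0.01262433,  1.42491511,  0.00813863,
        1.10339015, -0.04040906]), 'joint_velocities': array([-1.29694651e-03, -9.95332142e-05,  7.52943513e-04, -2.37553781e-04,
       -8.69605953e-04, -1.92120986e-04, -1.63361868e-04]), 'joint_efforts': array([ 5.19623263e-04, -4.69209552e+01,  2.59114802e-01, -1.71034563e+01,
        9.91190609e-03,  9.45976790e-03, -5.34413516e-06]), 'tool_pos': array([0.25211195, 0.59835155, 0.25512394]), 'ee_rot': array([ 1.98029907e-01,  9.80195120e-01, -1.27781773e-03, -2.23593686e-04]), 'wrist_force': array([-0.5879495 , -0.23835372,  0.46038328]), 'moment': array([0.0490096 , 0.02820418, 0.0195836 ]), 'grip_force': 0.0, 'grip_width': 0.9999385625716681}
scene {'intrinsics': array([[348.73874948,   0.        , 253.13004554],
       [  0.        , 348.73874948, 192.14500968],
       [  0.        ,   0.        ,   1.        ]]), 'R': array([[-0.16947749,  0.98551848,  0.00554195],
       [ 0.62854736,  0.11241771, -0.7696041 ],
       [-0.75908208, -0.12694719, -0.63849731]]), 't': array([ 0.09542479, -0.17109661,  1.96317825])}
top {'intrinsics': array([[366.43623718,   0.        , 251.09258524],
       [  0.        , 366.43623718, 184.47355982],
       [  0.        ,   0.        ,   1.        ]]), 'R': array([[-0.00693807, -0.99993121, -0.00945763],
       [-0.98704832,  0.00836395, -0.16020503],
       [ 0.16027311,  0.00822362, -0.98703845]]), 't': array([0.00227184, 0.50157227, 1.64611381])}
```

```bash
python3 - <<'E'
import cv2
for n in("scene","top"):
    im=cv2.imread(f"pics/{n}0.png");cv2.imwrite(f"pics/{n}0b.png",cv2.resize(im,(768,576),interpolation=cv2.INTER_CUBIC))
E
```

```text
(no output)
```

View pics/scene0b.png

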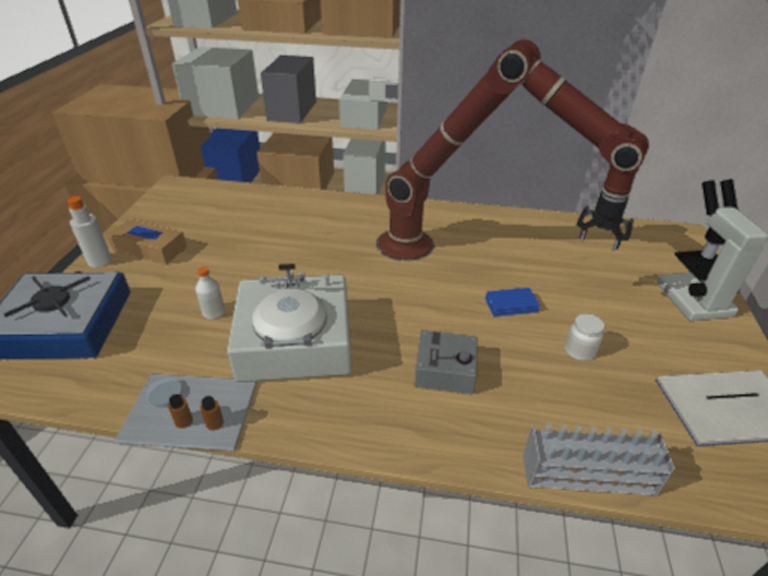

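View pics/top0b.png

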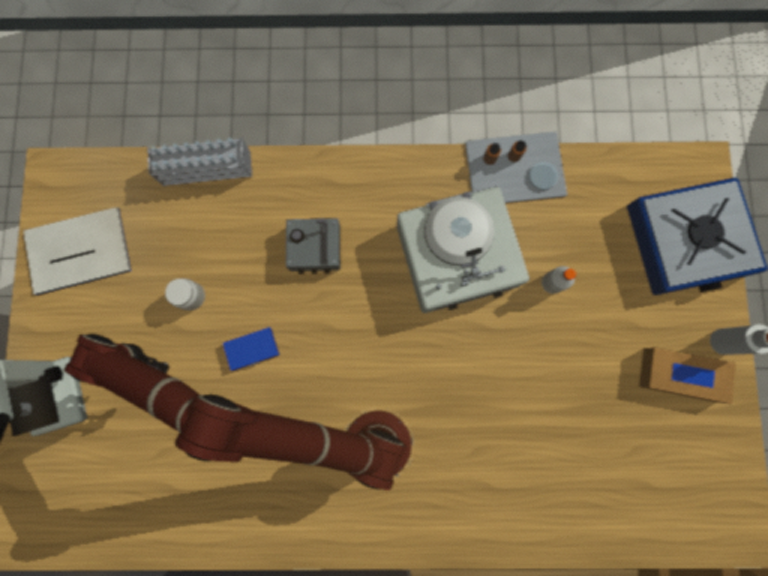

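The scene view shows the cut-out box at (447,360) and the centrifuge at (290,325). The top view shows them at (313,245) and (463,247), with the button at (297,236). I'll zoom in on both.

```bash
python3 - <<'E'
import cv2
im=cv2.imread("pics/top0.png")[115:215,180:360];cv2.imwrite("pics/topc.png",cv2.resize(im,None,fx=4.4,fy=4.4,interpolation=cv2.INTER_CUBIC))
im=cv2.imread("pics/scene0.png")[170:265,150:325];cv2.imwrite("pics/scenec.png",cv2.resize(im,None,fx=4.4,fy=4.4,interpolation=cv2.INTER_CUBIC))
E
```

```text
(no output)
```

View pics/topc.png

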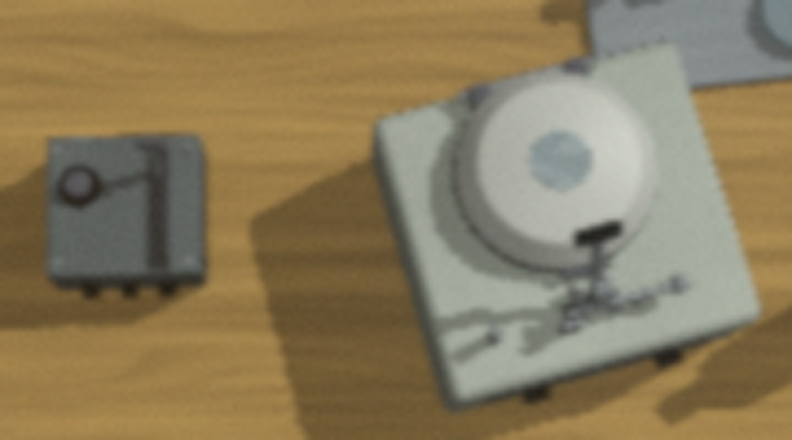

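View pics/scenec.png

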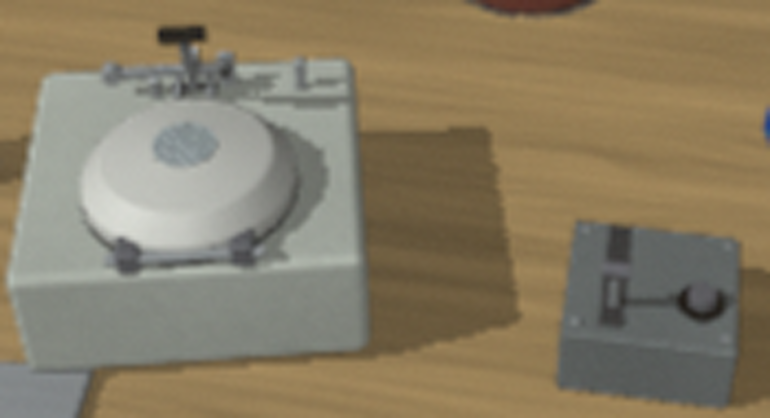

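```bash
cat > fit.py <<'E'
import numpy as np
from bench import env
from scipy.optimize import least_squares
off={"top":(180,115),"scene":(150,170)}
C={n:env.calibration(n) for n in off}
def proj(n,X):
    c=C[n];p=c["R"]@X+c["t"];p=c["intrinsics"]@p;return p[:2]/p[2]
def corners(hx,hy,z,q):
    return [((sx*hx,sy*hy,z),u,.6) for (sx,sy),u in zip([(1,1),(1,-1),(-1,-1),(-1,1)],q)]
cut={"top":corners(.075,.08,.08,[(48,139),(203,136),(205,275),(48,277)])+[((.02,.045,.097),(79,186),1)],
 "scene":corners(.075,.08,.08,[(735,352),(560,345),(574,222),(740,240)])+[((.02,.045,.097),(702,300),1)]}
bar=(-.09+.11*np.sin(.44),0,.155+.11*np.cos(.44));tab=(-.098,-.08,.17)
cen={"top":corners(.15,.16,.14,[(377,122),(678,45),(760,312),(452,402)])+[(bar,(598,234),1.5),(tab,(680,284),1.5)],
 "scene":corners(.15,.16,.14,[(366,262),(10,283),(45,76),(352,65)])+[(bar,(183,36),1.5),(tab,(112,73),1.5)]}
def W(p,X):
    c,s=np.cos(p[2]),np.sin(p[2]);return np.array([p[0]+c*X[0]-s*X[1],p[1]+s*X[0]+c*X[1],X[2]])
for nm,d,g in(("cut",cut,(.65,.2,0)),("cen",cen,(.65,-.2,.25))):
    f=lambda p:np.concatenate([w*(proj(n,W(p,X))-((np.array(u)+.5)/4.4-.5+off[n])) for n in d for X,u,w in d[n]])
    r=least_squares(f,g);print(nm,r.x.round(4));print(r.fun.reshape(-1,2).round(1).tolist())
    np.save(nm,r.x)
E
python3 fit.py
```

```bash
cat > h.py <<'E'
import numpy as np
from bench import env
from scipy.spatial.transform import Rotation as Ro
cut=np.load("cut.npy");cen=np.load("cen.npy")
def W(p,X):
    c,s=np.cos(p[2]),np.sin(p[2]);return np.array([p[0]+c*X[0]-s*X[1],p[1]+s*X[0]+c*X[1],X[2]])
def trip(a): return W(cut,(.03+.075*np.sin(.26-a),-.035,.07+.075*np.cos(.26-a)))
def brake(a): return W(cen,(-.09+.11*np.sin(.44-a),0,.155+.11*np.cos(.44-a)))
def catch(a): return W(cen,(-.098,.032-.112*np.cos(a),.17+.112*np.sin(a)))
button=W(cut,(.02,.045,.097))
def d(target,ahead=.006,yaw=None):
    """tool-axis shift putting the point `ahead` of the TCP on target; turn so tool y lies along yaw"""
    s=env.read_state();R=Ro.from_quat(s["ee_rot"]).as_matrix()
    sh=R.T@(target-s["tool_pos"])-[0,0,ahead]
    out=sh.round(4).tolist()
    if yaw is not None:
        t=np.arctan2(R[1,1],R[0,1])-yaw;out.append(round((t+np.pi/2)%np.pi-np.pi/2,3))
    return out
def st():
    s=env.read_state();print("t",s["clock"],s["tool_pos"].round(4),s["wrist_force"].round(1),"w",round(s["grip_width"],3),round(s["grip_force"],1))
E
python3 - <<'E'
from h import *
print(button,trip(0),trip(1.1),brake(0),brake(1),catch(0))
print(d(button+[0,0,.08],.025,cut[2]+np.pi/2))
E
```

```text
[0.62647827 0.23832577 0.097     ] [0.65764055 0.15903963 0.14247925] [0.58253223 0.15726527 0.12005971] [ 0.53420432 -0.26378979  0.25452268] [ 0.43242067 -0.29071138  0.24819806] [ 0.50163097 -0.35515645  0.17      ]
[-0.4848, -0.1863, 0.0537, np.float64(-0.422)]
```

The manual's scale: shifts go in shares of 62.5 mm and turns go in shares of 45 degrees. Converting my numbers, -0.054 m is -0.864, -0.0207 m is -0.3312.

Call:
jog_arm(
  segments="1 -0.864 -0.3312 0 0\n1 -0.864 -0.3312 0 0\n1 -0.864 -0.3312 0 0\n1 -0.864 -0.3312 0 0\n1 -0.864 -0.3312 0 0\n1 -0.864 -0.3312 0 0\n1 -0.864 -0.3312 0 0\n1 -0.864 -0.3312 0 0",
)

```text
clock: 1.1
tool_pos: [0.5871, 0.2772, 0.2558]
ee_rot: [0.198, 0.98, -0.0, -0.0]
wrist_force: [0.0, 0.8, 0.3]
grip_width: 0.998
grip_force: 0.0
```

Call:
jog_arm(
  segments="0.5 -0.48 -0.16 0 0\n0 0 0 0 -0.191\n0 0 0 0 -0.191\n0 0 0 0 -0.1528\n0 0 0 0 0\n0 0 0 0 0",
  squeeze=40,
)

```text
clock: 1.85
tool_pos: [0.6098, 0.2577, 0.2559]
ee_rot: [-0.01, 1.0, -0.0, -0.0]
wrist_force: [0.4, 0.6, 0.0]
grip_width: -0.003
grip_force: 0.0
```

```bash
python3 - <<'E'
from h import *
import cv2
st();print(d(button,.025,cut[2]+np.pi/2))
c=env.calibration("wrist");im=env.capture("wrist");cv2.imwrite("pics/w1.png",im);np.savez("w1",**c);print(c)
cv2.imwrite("pics/w1b.png",cv2.resize(im,(768,576),interpolation=cv2.INTER_CUBIC))
E
```

```text
t 1.85 [0.6098 0.2577 0.2559] [0.4 0.6 0. ] w -0.003 0.0
[-0.0164, -0.0196, 0.1339, np.float64(-0.004)]
{'intrinsics': array([[297.31863964,   0.        , 252.16616853],
       [  0.        , 297.31863964, 185.47638295],
       [  0.        ,   0.        ,   1.        ]]), 'R': array([[-1.85165978e-02,  9.99828549e-01, -9.47875552e-05],
       [ 9.48520157e-01,  1.75963576e-02,  3.16227577e-01],
       [ 3.16175027e-01,  5.76555096e-03, -9.48683356e-01]]), 't': array([-0.24674784, -0.62384085,  0.18588883])}
```

View pics/w1b.png

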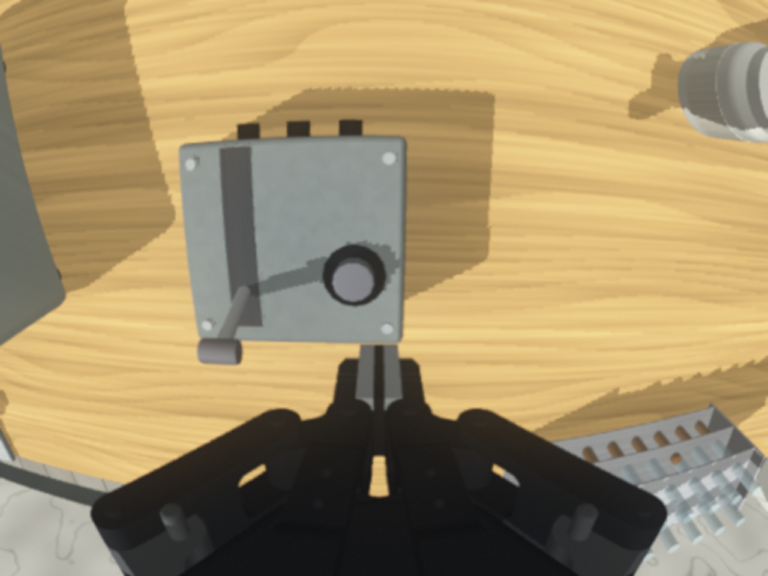

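The wrist view shows the cut-out box with its top corners near (181,147), (405,138), (402,340) and (200,337). The button is at (353,281) and the raised knob at (220,350). I'll refit its pose from these.

```bash
cat > fitw.py <<'E'
from h import *
from scipy.optimize import least_squares
import cv2
def pw(c,X):
    x=c["R"]@X+c["t"];K=c["intrinsics"]
    th=np.arctan2(np.hypot(x[0],x[1]),x[2]);u=th*x[:2]/np.hypot(x[0],x[1])
    return u*K[0,0]+K[:2,2]
def fit(c,pts,g,nm):
    f=lambda p:np.concatenate([w*(pw(c,W(p,X))-((np.array(u)+.5)/1.5-.5)) for X,u,w in pts])
    r=least_squares(f,g);print(nm,r.x.round(4));print(r.fun.reshape(-1,2).round(1).tolist());np.save(nm,r.x)
E
python3 - <<'E'
from fitw import *
pts=[((.02,.045,.097),(353,281),1),((.03+.075*np.sin(.26),-.035,.07+.075*np.cos(.26)),(220,351),1)]+[((a,b,.08),u,.7) for a,b,u in((-.075,-.08,(181,146)),(-.075,.08,(405,138)),(.075,.08,(402,341)),(.075,-.08,(200,338)))]
fit(np.load("w1.npz"),pts,cut,"cut")
import h
from importlib import reload
reload(h);print(h.d(h.button,.025,h.cut[2]+np.pi/2))
E
```

```text
cut [0.6038 0.1967 0.0152]
[[0.4, 0.5], [0.4, -0.2], [-2.6, -1.2], [1.3, -1.6], [0.8, 1.9], [-1.5, 1.3]]
[-0.0131, -0.0159, 0.1341, np.float64(0.005)]
```

Scaled: 0.055 m is 0.88, -0.016 m is -0.256.

Call:
jog_arm(
  segments="0 -0.208 -0.256 0 0\n0 0 0 0.88 0\n0 0 0 0.88 0\n0 0 0 0.24 0\n0 0 0 0.048 0\n0 0 0 0.048 0\n0 0 0 0.032 0\n0 0 0 0.032 0",
)

```text
clock: 2.9
tool_pos: [0.6239, 0.2423, 0.1225]
ee_rot: [-0.011, 1.0, 0.0, 0.001]
wrist_force: [0.1, -0.5, -0.2]
grip_width: -0.002
grip_force: 0.0
```

```bash
python3 - <<'E'
from h import *
import cv2
st();print(d(button,.025))
im=env.capture("scene");cv2.imwrite("pics/s2.png",cv2.resize(im[170:265,150:325],None,fx=4.4,fy=4.4,interpolation=cv2.INTER_CUBIC))
E
```

```text
t 2.9 [0.6239 0.2423 0.1225] [ 0.1 -0.5 -0.2] w -0.002 0.0
[0.0008, -0.0003, 0.0005]
```

Scaled: 0.003 m is 0.048, 0.002 m is 0.032.

Call:
jog_arm(
  segments="0 0 0 0.048 0\n0 0 0 0.032 0\n0 0 0 0.032 0\n0 0 0 0 0",
)

```text
clock: 3.45
tool_pos: [0.6238, 0.2423, 0.1162]
ee_rot: [-0.011, 1.0, 0.0, 0.001]
wrist_force: [-1.8, -0.9, 9.1]
grip_width: -0.002
grip_force: 4.9
```

```bash
python3 - <<'E'
from h import *
import cv2
st();print(d(button,.025))
im=env.capture("wrist");cv2.imwrite("pics/w2.png",im)
E
```

```text
t 3.45 [0.6238 0.2423 0.1162] [-1.8 -0.9  9.1] w -0.002 4.9
[0.0007, -0.0003, -0.0058]
```

View pics/w2.png

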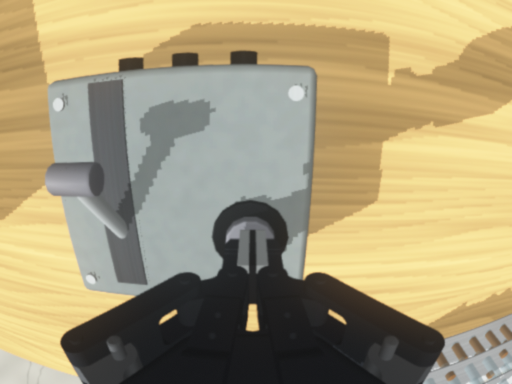

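The lever has dropped: its knob is now leaning forward at (75,180) and the button is fully pressed at 9 N. Next I'll raise the arm and move over the knob.

Scaled: -0.04 m is -0.64, -0.02 m is -0.32.

```bash
python3 - <<'E'
from fitw import *
c=env.calibration("wrist");print(pw(c,trip(1.1)))
E
```

```text
[ 74.95279609 178.4823885 ]
```

Call:
jog_arm(
  segments="0 0 0 -0.64 0\n0 0 0 -0.64 0\n0.55 0 0 -0.32 0\n0.55 0 0 0 0",
)

```text
clock: 4.0
tool_pos: [0.6239, 0.2423, 0.2155]
ee_rot: [-0.011, 1.0, 0.001, 0.001]
wrist_force: [1.0, 0.1, -0.3]
grip_width: 0.419
grip_force: 0.0
```

```bash
python3 - <<'E'
from h import *
st();print(d(trip(1.1),.006,cut[2]+np.pi/2))
E
```

```text
t 4.0 [0.6239 0.2423 0.2155] [ 1.   0.1 -0.3] w 0.419 0.0
[0.0474, -0.0801, 0.0892, np.float64(0.006)]
```

Scaled: 0.045 m is 0.72, 0.042 m is 0.672.

Call:
jog_arm(
  segments="0.55 0.3792 -0.64 0 0\n0.55 0.3792 -0.64 0 0\n0.55 0 0 0.72 0\n0.55 0 0 0.672 0\n0.55 0 0 0 0\n0.2 0 0 0 0\n0.2 0 0 0 0\n0.2 0 0 0 0",
  squeeze=20,
)

```text
clock: 5.0
tool_pos: [0.5782, 0.1605, 0.1283]
ee_rot: [-0.01, 1.0, -0.0, 0.001]
wrist_force: [0.7, -3.3, -0.7]
grip_width: 0.298
grip_force: 24.7
```

```bash
python3 - <<'E'
from h import *
st();print(d(trip(1.1)))
E
```

```text
t 5.0 [0.5782 0.1605 0.1283] [ 0.7 -3.3 -0.7] w 0.298 24.7
[-0.0003, 0.0009, 0.0022]
```

```bash
python3 - <<'E'
from h import *
print([(np.diff([[-np.sin(.26-a)*.075,-np.cos(.26-a)*.075] for a in x],axis=0)).round(4).tolist() for x in [(1.1,.9,.7,.5,.3,.15,0.03)]])
E
```

```text
[[[-0.0111, -0.0101], [-0.0128, -0.0077], [-0.0141, -0.005], [-0.0148, -0.0021], [-0.0112, 0.0004], [-0.0089, 0.0015]]]
```

Scaled: -0.015 m is -0.24, -0.014 m is -0.224.

Call:
jog_arm(
  segments="0.2 -0.176 0 -0.16 0\n0.2 -0.208 0 -0.128 0\n0.2 -0.224 0 -0.08 0\n0.2 -0.24 0 -0.032 0\n0.2 -0.176 0 0 0\n0.2 -0.144 0 0.016 0\n0.2 0 0 0 0",
)

```text
clock: 5.88
tool_pos: [0.6519, 0.1616, 0.1518]
ee_rot: [-0.01, 1.0, -0.001, 0.001]
wrist_force: [-0.8, -4.1, 4.3]
grip_width: 0.297
grip_force: 24.7
```

```bash
python3 - <<'E'
from h import *
st();print(d(trip(0)))
E
```

```text
t 5.875 [0.6519 0.1616 0.1518] [-0.8 -4.1  4.3] w 0.297 24.7
[-0.0017, 0.0008, 0.0033]
```

Scaled: -0.06 m is -0.96, -0.04 m is -0.64.

Call:
jog_arm(
  segments="0.2 -0.032 0 0 0\n0.55 0 0 0 0\n0.55 0 0 0 0\n0.55 0 0 -0.64 0\n0.55 0 0 -0.96 0\n0.55 0 0 -0.96 0\n0.55 0 0 0 0",
)

```text
clock: 6.75
tool_pos: [0.655, 0.1652, 0.3182]
ee_rot: [-0.011, 1.0, 0.003, 0.007]
wrist_force: [0.2, -0.1, -1.4]
grip_width: 0.548
grip_force: 0.0
```

```bash
python3 - <<'E'
from h import *
st();print(d(catch(0),.006,cen[2]),d(brake(0),.006))
E
```

```text
t 6.75 [0.655  0.1652 0.3182] [ 0.2 -0.1 -1.4] w 0.548 0.0
[0.1672, -0.5175, 0.137, np.float64(1.335)] [0.1314, -0.4265, 0.0535]
```

Scaled: -0.055 m is -0.88, -0.04 m is -0.64.

Call:
jog_arm(
  segments="0.55 0.112 -0.32 -0.64 0\n0.55 0.112 -0.88 0 0\n0.55 0.112 -0.88 0 0\n0.55 0.112 -0.88 0 0\n0.55 0.112 -0.88 0 0\n0.55 0.112 -0.88 0 0\n0.55 0.112 -0.88 0 0\n0.55 0.112 -0.88 0 0",
)

```text
clock: 7.75
tool_pos: [0.6051, -0.2438, 0.3499]
ee_rot: [-0.012, 1.0, 0.001, -0.0]
wrist_force: [0.8, -0.1, -0.0]
grip_width: 0.553
grip_force: 0.0
```

Call:
jog_arm(
  segments="0.55 0 0 0 0\n0.55 0 0 0 0",
)

```text
clock: 8.0
tool_pos: [0.6054, -0.242, 0.35]
ee_rot: [-0.011, 1.0, 0.001, -0.001]
wrist_force: [-0.3, -0.0, 0.3]
grip_width: 0.551
grip_force: 0.0
```

```bash
python3 - <<'E'
from fitw import *
st()
c=env.calibration("wrist");im=env.capture("wrist");np.savez("w3",**c)
cv2.imwrite("pics/w3b.png",cv2.resize(im,(768,576),interpolation=cv2.INTER_CUBIC))
for X in(brake(0),catch(0),W(cen,(-.15,.16,.14))):print(pw(c,X)*1.5)
im=env.capture("scene");cv2.imwrite("pics/s3.png",cv2.resize(im[170:265,150:325],None,fx=4.4,fy=4.4,interpolation=cv2.INTER_CUBIC))
E
```

```text
t 8.0 [ 0.6054 -0.242   0.35  ] [-0.3 -0.   0.3] w 0.551 0.0
[333.9878018  155.49652079]
[213.97853848 105.648514  ]
[523.14979004 -25.42687236]
```

View pics/w3b.png

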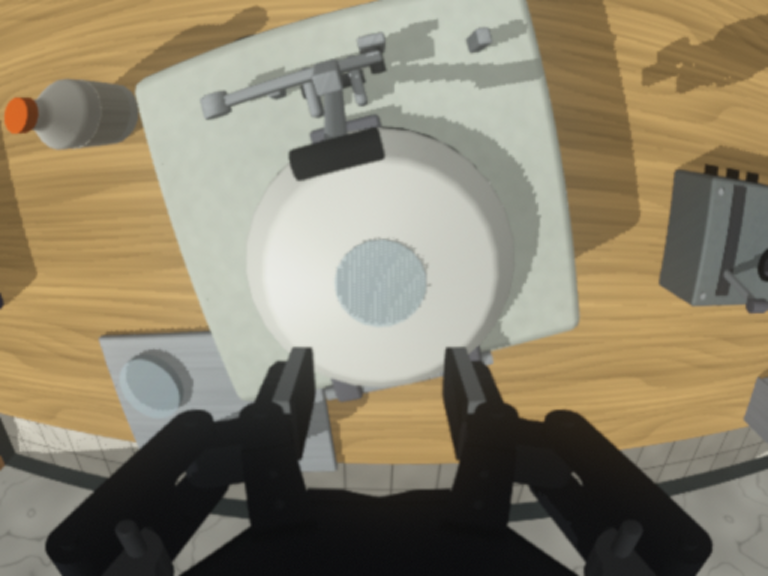

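View pics/s3.png

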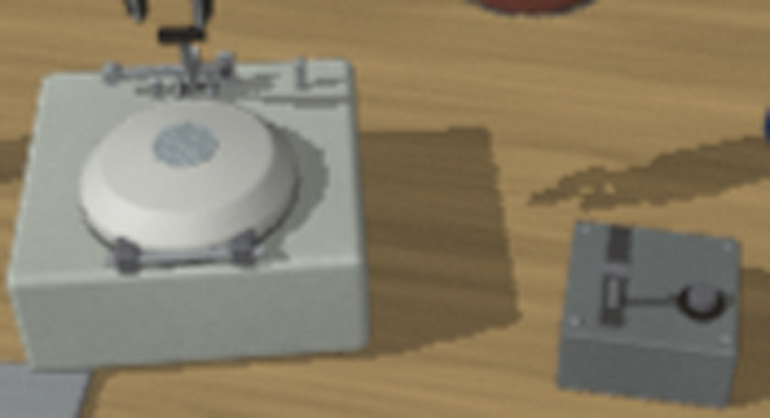

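The trip lever has stayed up. In the wrist view the tab is at (215,104), the bar at (337,153), and the housing corners at (139,86), (577,326) and (240,400).

```bash
python3 - <<'E'
from fitw import *
pts=[((-.09+.11*np.sin(.44),0,.155+.11*np.cos(.44)),(337,153),1.5),((-.098,-.08,.17),(215,104),1.5),((-.15,-.16,.14),(139,84),.4),((.15,.16,.14),(578,327),.4),((.15,-.16,.14),(240,401),.4)]
fit(np.load("w3.npz"),pts,cen,"cen")
import h
from importlib import reload
reload(h);print(h.d(h.catch(0),.006,h.cen[2]))
E
```

```text
cen [ 0.5745 -0.2515  0.2606]
[[-0.2, -0.2], [0.8, 0.0], [-3.3, -1.0], [1.8, 1.1], [-0.7, 1.7]]
[0.1083, -0.111, 0.1745, np.float64(1.335)]
```

Scaled: -0.056 m is -0.896, -0.055 m is -0.88, 0.185 rad / 0.7854 = 0.2355.

Call:
jog_arm(
  segments="0.45 0.864 -0.88 0 0\n0.45 0.864 -0.896 0 0\n0.45 0 0 0 0.2355\n0.45 0 0 0 0.2355\n0.45 0 0 0 0.2355\n0.45 0 0 0 0.2355\n0.45 0 0 0 0.2355\n0.45 0 0 0 0.2355",
)

```text
clock: 9.1
tool_pos: [0.5211, -0.3326, 0.3512]
ee_rot: [0.519, 0.855, 0.001, -0.0]
wrist_force: [0.0, -0.4, 0.7]
grip_width: 0.452
grip_force: 0.0
```

Call:
jog_arm(
  segments="0.45 0 0 0 0.2355\n0.45 0 0 0 0.0509\n0.45 0 0 0 0",
)

```text
clock: 9.48
tool_pos: [0.5206, -0.3337, 0.3513]
ee_rot: [0.609, 0.793, 0.0, -0.0]
wrist_force: [0.2, 0.6, 0.5]
grip_width: 0.451
grip_force: 0.0
```

```bash
python3 - <<'E'
from h import *
st();print(env.read_state()["joints"].round(2),d(catch(0),.006,cen[2]))
E
```

```text
t 9.475 [ 0.5206 -0.3337  0.3513] [0.2 0.6 0.5] w 0.451 0.0
[ 0.38  0.5   0.27  1.37 -0.13  1.28  0.91] [-0.0145, -0.0247, 0.1752, np.float64(0.0)]
```

Scaled: 0.06 m is 0.96, 0.05 m is 0.8.

Call:
jog_arm(
  segments="0.45 -0.232 -0.3952 0 0\n0.45 0 0 0.96 0\n0.45 0 0 0.96 0\n0.45 0 0 0.8 0\n0.45 0 0 0 0\n0.1 0 0 0 0\n0.1 0 0 0 0\n0.1 0 0 0 0",
  squeeze=20,
)

```text
clock: 10.48
tool_pos: [0.5013, -0.3563, 0.1839]
ee_rot: [0.61, 0.792, 0.0, 0.003]
wrist_force: [2.3, -0.4, 3.5]
grip_width: 0.182
grip_force: 25.3
```

```bash
python3 - <<'E'
from h import *
st();print(d(catch(0),.006,cen[2]))
print(np.diff([[-np.cos(a)*.112,-np.sin(a)*.112] for a in (0,.3,.6,.9,1.2,1.5,1.8,2.1,2.4,2.6)],axis=0).round(4).tolist())
R=Ro.from_quat(env.read_state()["ee_rot"]).as_matrix();print(R.round(2))
E
```

```text
t 10.475 [ 0.5013 -0.3563  0.1839] [ 2.3 -0.4  3.5] w 0.182 25.3
[0.0025, -0.0004, 0.0079, np.float64(-0.003)]
[[0.005, -0.0331], [0.0146, -0.0301], [0.0228, -0.0245], [0.029, -0.0167], [0.0327, -0.0073], [0.0334, 0.0026], [0.0311, 0.0124], [0.026, 0.021], [0.0134, 0.0179]]
[[-0.25  0.97  0.01]
 [ 0.97  0.25 -0.  ]
 [-0.    0.   -1.  ]]
```

Scaled: -0.033 m is -0.528, -0.03 m is -0.48.

Call:
jog_arm(
  segments="0.1 0.08 0 -0.528 0\n0.1 0.2336 0 -0.48 0\n0.1 0.3648 0 -0.392 0\n0.1 0.464 0 -0.2672 0\n0.1 0 0 0 0",
)

```text
clock: 11.1
tool_pos: [0.4821, -0.2849, 0.2881]
ee_rot: [0.61, 0.793, 0.001, 0.002]
wrist_force: [0.9, -0.3, 4.9]
grip_width: 0.178
grip_force: 23.4
```

```bash
python3 - <<'E'
from h import *
st();print(d(catch(1.2),.006,cen[2]))
E
```

```text
t 11.1 [ 0.4821 -0.2849  0.2881] [ 0.9 -0.3  4.9] w 0.178 23.4
[-0.0001, -0.0002, 0.0077, np.float64(-0.001)]
```

Scaled: 0.0334 m is 0.5344, 0.0327 m is 0.5232.

Call:
jog_arm(
  segments="0.1 0.5232 0 -0.1168 0\n0.1 0.5344 0 0.0416 0\n0.1 0.4976 0 0.1984 0\n0.1 0.416 0 0.336 0\n0.1 0.2144 0 0.2864 0\n0.1 0 0 0 0",
)

```text
clock: 11.85
tool_pos: [0.4463, -0.1517, 0.2385]
ee_rot: [0.61, 0.792, 0.001, -0.002]
wrist_force: [-2.1, 5.5, 5.7]
grip_width: 0.179
grip_force: 32.0
```

```bash
python3 - <<'E'
from h import *
st();print(d(catch(2.6),.006,cen[2]))
E
```

```text
t 11.85 [ 0.4463 -0.1517  0.2385] [-2.1  5.5  5.7] w 0.179 32.0
[-0.0015, 0.0002, 0.0047, np.float64(-0.002)]
```

Scaled: -0.06 m is -0.96, -0.05 m is -0.8, -0.185 rad / 0.7854 = -0.2355.

Call:
jog_arm(
  segments="0.45 0 0 0 0\n0.45 0 0 0 0\n0.45 0 0 -0.8 0\n0.75 0 0 -0.96 0\n0.75 0 0 0 -0.2355\n0.75 0 0 0 -0.2355\n0.75 0 0 0 -0.2355\n0.75 0 0 0 -0.2355",
)

```text
clock: 12.85
tool_pos: [0.4468, -0.1553, 0.3491]
ee_rot: [0.281, 0.96, -0.0, 0.0]
wrist_force: [0.4, -0.8, 0.8]
grip_width: 0.749
grip_force: 0.0
```

Call:
jog_arm(
  segments="0.75 0 0 0 -0.2355\n0.75 0 0 0 -0.2355\n0.75 0 0 0 -0.2355\n0.75 0 0 0 -0.2355\n0.75 0 0 0 -0.1146\n0.75 0 0 0 0",
)

```text
clock: 13.6
tool_pos: [0.4468, -0.1552, 0.349]
ee_rot: [-0.126, 0.992, -0.0, 0.0]
wrist_force: [-0.4, -0.3, 0.4]
grip_width: 0.754
grip_force: 0.0
```

```bash
python3 - <<'E'
from fitw import *
st();print(d(brake(0),.006,cen[2]+np.pi/2))
c=env.calibration("wrist");im=env.capture("wrist")
cv2.imwrite("pics/w4b.png",cv2.resize(im,(768,576),interpolation=cv2.INTER_CUBIC))
for X in(brake(0),catch(2.75)):print(pw(c,X)*1.5)
E
```

```text
t 13.6 [ 0.4468 -0.1552  0.349 ] [-0.4 -0.3  0.4] w 0.754 0.0
[-0.0563, -0.1255, 0.0886, np.float64(-0.007)]
[170.31120176 383.08927433]
[393.64796082 273.43484455]
```

View pics/w4b.png

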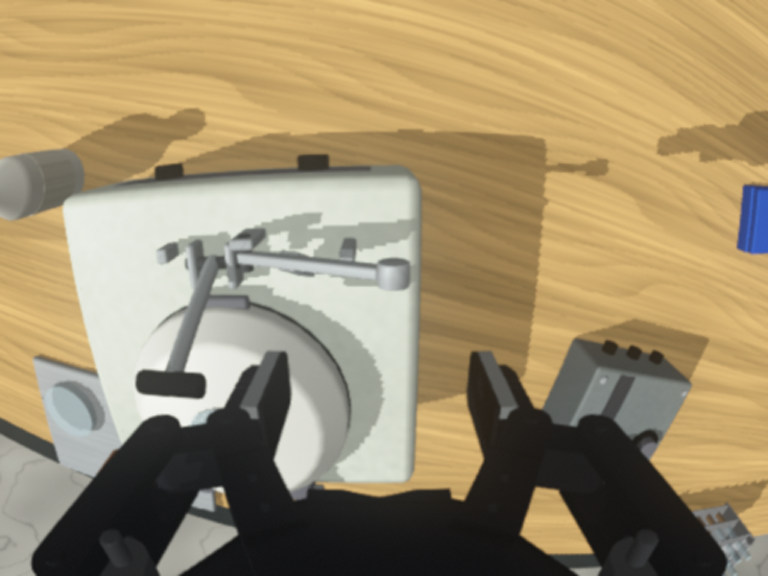

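The catch lies open with its tab at (393,273). The bar is at (171,384), which matches the prediction. Now I'll grip the bar.

Scaled: -0.0627 m is -1.0032, 0.05 m is 0.8.

Call:
jog_arm(
  segments="0.75 -0.448 -1.0032 0 0\n0.75 -0.448 -1.0032 0 0\n0.75 0 0 0 0\n0.75 0 0 0.8 0\n0.75 0 0 0.576 0\n0.75 0 0 0 0",
)

```text
clock: 14.4
tool_pos: [0.5274, -0.2518, 0.2775]
ee_rot: [-0.127, 0.992, -0.004, 0.007]
wrist_force: [-16.7, 10.4, 53.6]
grip_width: 0.748
grip_force: 26.4
```

```bash
python3 - <<'E'
from h import *
st();print(d(brake(0),.006,cen[2]+np.pi/2))
E
```

```text
t 14.4 [ 0.5274 -0.2518  0.2775] [-16.7  10.4  53.6] w 0.748 26.4
[-0.0022, -0.0116, 0.0171, np.float64(-0.006)]
```

A finger came down on the bar end because the sideways move stopped 11 mm short. I'll back off straight away.

Scaled: -0.03 m is -0.48, -0.011 m is -0.176.

Call:
jog_arm(
  segments="0.8 0 0 -0.48 0\n0.8 0 0 -0.16 0\n0.8 -0.032 -0.176 0 0\n0.8 0 0 0 0",
)

```text
clock: 14.9
tool_pos: [0.5292, -0.2627, 0.3008]
ee_rot: [-0.127, 0.992, 0.0, -0.002]
wrist_force: [0.1, 0.3, -0.9]
grip_width: 0.798
grip_force: 0.0
```

```bash
python3 - <<'E'
from h import *
st();print(d(brake(0),.006,cen[2]+np.pi/2))
E
```

```text
t 14.9 [ 0.5292 -0.2627  0.3008] [ 0.1  0.3 -0.9] w 0.798 0.0
[-0.0037, -0.0009, 0.0403, np.float64(-0.006)]
```

Scaled: 0.015 m is 0.24, 0.013 m is 0.208, -0.006 rad / 0.7854 = -0.0076.

Call:
jog_arm(
  segments="0.8 -0.0592 -0.016 0 -0.0076\n0.8 0 0 0.24 0\n0.8 0 0 0.208 0\n0.8 0 0 0.128 0\n0.8 0 0 0 0",
)

```text
clock: 15.52
tool_pos: [0.5331, -0.2614, 0.2658]
ee_rot: [-0.131, 0.991, 0.001, -0.001]
wrist_force: [0.8, 0.8, 0.2]
grip_width: 0.797
grip_force: 0.0
```

```bash
python3 - <<'E'
from h import *
st();print(d(brake(0),.006,cen[2]+np.pi/2))
E
```

```text
t 15.525 [ 0.5331 -0.2614  0.2658] [0.8 0.8 0.2] w 0.797 0.0
[0.0006, -0.0011, 0.0053, np.float64(0.002)]
```

Scaled: 0.003 m is 0.048, -0.001 m is -0.016.

Call:
jog_arm(
  segments="0.8 0 -0.016 0.048 0\n0.3 0 0 0 0\n0.3 0 0 0 0\n0.3 0 0 0 0",
  squeeze=60,
)

```text
clock: 16.02
tool_pos: [0.5341, -0.2631, 0.2646]
ee_rot: [-0.131, 0.991, -0.001, 0.001]
wrist_force: [-0.4, -1.4, 2.5]
grip_width: 0.5
grip_force: 61.0
```

```bash
python3 - <<'E'
from h import *
st();print(d(brake(0),.006,cen[2]+np.pi/2))
print(np.diff([[-np.sin(.44-a)*.11,-np.cos(.44-a)*.11] for a in (0,.2,.4,.6,.8,1.)],axis=0).round(4).tolist())
E
```

```text
t 16.025 [ 0.5341 -0.2631  0.2646] [-0.4 -1.4  2.5] w 0.5 61.0
[0.0012, 0.0008, 0.0041, np.float64(0.001)]
[[0.0207, -0.0073], [0.0217, -0.0031], [0.0219, 0.0013], [0.0212, 0.0056], [0.0197, 0.0098]]
```

Scaled: 0.0219 m is 0.3504, 0.0217 m is 0.3472.

Call:
jog_arm(
  segments="0.3 0.3312 0 -0.1168 0\n0.3 0.3472 0 -0.0496 0\n0.3 0.3504 0 0.0208 0\n0.3 0.3392 0 0.0896 0\n0.3 0.3152 0 0.1568 0\n0.3 0 0 0 0\n0.3 0 0 0 0",
)

```text
clock: 16.9
tool_pos: [0.4357, -0.2898, 0.2617]
ee_rot: [-0.132, 0.991, -0.002, 0.005]
wrist_force: [-0.3, 3.3, 14.2]
grip_width: 0.493
grip_force: 58.9
```

```bash
python3 - <<'E'
from h import *
st();print(d(brake(1),.006,cen[2]+np.pi/2))
E
```

```text
t 16.9 [ 0.4357 -0.2898  0.2617] [-0.3  3.3 14.2] w 0.493 58.9
[0.0046, 0.0014, 0.0074, np.float64(0.005)]
```

Scaled: 0.004 m is 0.064, 0.002 m is 0.032.

Call:
jog_arm(
  segments="0.3 0.064 0 0 0\n0.3 0.032 0 0.016 0\n0.3 0 0 0 0",
)

```text
clock: 17.27
tool_pos: [0.4314, -0.2909, 0.2597]
ee_rot: [-0.133, 0.991, -0.002, 0.006]
wrist_force: [4.2, 2.2, 8.1]
grip_width: 0.492
grip_force: 60.7
```

```bash
python3 - <<'E'
from fitw import *
st();print(d(brake(1),.006,cen[2]+np.pi/2))
c=env.calibration("wrist");im=env.capture("wrist")
cv2.imwrite("pics/w5b.png",cv2.resize(im,(768,576),interpolation=cv2.INTER_CUBIC))
for X in(brake(1),brake(.9),catch(2.75)):print(pw(c,X)*1.5)
E
```

```text
t 17.275 [ 0.4314 -0.2909  0.2597] [4.2 2.2 8.1] w 0.492 60.7
[0.0001, 0.0013, 0.0055, np.float64(0.005)]
[380.93674478 384.9849295 ]
[380.71857349 416.87088767]
[639.46314504 418.04076513]
```

View pics/w5b.png

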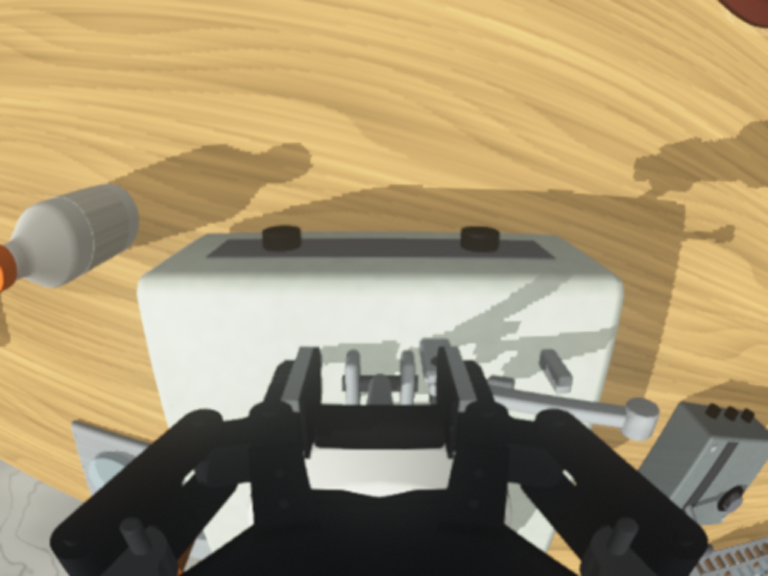

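In this view the bar centre is at about (380,425), against a predicted (381,385) at the stop. The lever is near 0.88 rad and the bar has shifted in the pads, so I'll pull further.

Scaled: 0.004 m is 0.064, 0.002 m is 0.032.

Call:
jog_arm(
  segments="0.3 0.064 0 0.032 0\n0.3 0.064 0 0.032 0\n0.3 0 0 0 0",
  squeeze=100,
)

```text
clock: 17.7
tool_pos: [0.4244, -0.2929, 0.256]
ee_rot: [-0.133, 0.991, -0.002, 0.007]
wrist_force: [5.5, 2.3, 9.0]
grip_width: 0.475
grip_force: 99.9
```

```bash
cat > chk.py <<'E'
from fitw import *
import sys
st();c=env.calibration("wrist");im=env.capture("wrist")
cv2.imwrite(sys.argv[1],im[200:340,150:360])
print([(a,(pw(c,brake(a))*1.5).round(0).tolist()) for a in(1,.95,.9,.85)],d(brake(1)))
col=im[:,245:252].astype(int).sum(2).mean(1);col2=im[:,258:265].astype(int).sum(2).mean(1)
print([(int(r*1.5),int(col[r]),int(col2[r])) for r in range(240,326,3)])
E
python3 chk.py pics/w6.png
```

```text
t 17.7 [ 0.4244 -0.2929  0.256 ] [5.5 2.3 9. ] w 0.475 99.9
[(1, [381.0, 408.0]), (0.95, [381.0, 424.0]), (0.9, [381.0, 440.0]), (0.85, [381.0, 455.0])] [-0.007, 0.0013, 0.0019]
[(360, 520, 525), (364, 518, 523), (369, 518, 536), (373, 516, 514), (378, 514, 509), (382, 512, 513), (387, 410, 470), (391, 240, 201), (396, 264, 220), (400, 266, 240), (405, 150, 143), (409, 122, 119), (414, 119, 117), (418, 117, 116), (423, 119, 120), (427, 124, 123), (432, 127, 126), (436, 123, 122), (441, 119, 118), (445, 116, 115), (450, 466, 441), (454, 601, 575), (459, 630, 608), (463, 631, 610), (468, 632, 611), (472, 633, 612), (477, 635, 613), (481, 636, 615), (486, 637, 614)]
```

Scaled: 0.003 m is 0.048, 0.0018 m is 0.0288.

Call:
jog_arm(
  segments="0.3 0.048 0 0.0288 0\n0.3 0.048 0 0.0288 0\n0.3 0 0 0 0",
  squeeze=100,
)

```text
clock: 18.12
tool_pos: [0.4195, -0.2942, 0.2527]
ee_rot: [-0.133, 0.991, -0.003, 0.008]
wrist_force: [5.4, 2.9, 9.0]
grip_width: 0.479
grip_force: 99.9
```

```bash
python3 chk.py pics/w7.png | cut -c1-900
```

```text
t 18.125 [ 0.4195 -0.2942  0.2527] [5.4 2.9 9. ] w 0.479 99.9
[(1, [381.0, 426.0]), (0.95, [381.0, 442.0]), (0.9, [381.0, 457.0]), (0.85, [380.0, 472.0])] [-0.0122, 0.0013, -0.0013]
[(360, 693, 696), (364, 676, 560), (369, 523, 528), (373, 521, 527), (378, 522, 536), (382, 518, 518), (387, 516, 513), (391, 515, 515), (396, 482, 533), (400, 229, 194), (405, 157, 145), (409, 125, 124), (414, 123, 120), (418, 119, 119), (423, 121, 121), (427, 125, 125), (432, 127, 127), (436, 123, 121), (441, 119, 117), (445, 113, 114), (450, 348, 330), (454, 422, 406), (459, 509, 485), (463, 604, 578), (468, 634, 613), (472, 637, 615), (477, 638, 616), (481, 639, 618), (486, 640, 618)]
```

Scaled: 0.002 m is 0.032, 0.0013 m is 0.0208.

Call:
jog_arm(
  segments="0.3 0.032 0 0.0208 0\n0.3 0.032 0 0.0208 0\n0.3 0 0 0 0",
  squeeze=110,
)

```text
clock: 18.55
tool_pos: [0.4189, -0.2944, 0.2522]
ee_rot: [-0.134, 0.991, -0.003, 0.011]
wrist_force: [7.4, 6.0, 16.9]
grip_width: 0.471
grip_force: 108.6
```

```bash
python3 chk.py pics/w8.png | cut -c1-900
```

```text
t 18.55 [ 0.4189 -0.2944  0.2522] [ 7.4  6.  16.9] w 0.471 108.6
[(1, [381.0, 428.0]), (0.95, [381.0, 444.0]), (0.9, [381.0, 459.0]), (0.85, [380.0, 474.0])] [-0.0128, 0.0013, -0.0017]
[(360, 693, 696), (364, 676, 556), (369, 523, 527), (373, 521, 526), (378, 521, 537), (382, 518, 519), (387, 516, 513), (391, 516, 514), (396, 473, 528), (400, 226, 195), (405, 168, 154), (409, 124, 124), (414, 121, 121), (418, 119, 119), (423, 120, 121), (427, 125, 124), (432, 127, 126), (436, 122, 122), (441, 118, 118), (445, 114, 114), (450, 294, 298), (454, 429, 402), (459, 518, 492), (463, 612, 585), (468, 637, 616), (472, 638, 615), (477, 638, 618), (481, 640, 620), (486, 642, 620)]
```

Against the stop: the force jumped while the tool moved only 0.6 mm. I've used all my picture views, so I'll check the trip lever and the hold numerically.

Call:
jog_arm(
  segments="0.3 0 0 0 0\n0.3 0 0 0 0\n0.3 0 0 0 0\n0.3 0 0 0 0\n0.3 0 0 0 0\n0.3 0 0 0 0",
)

```text
clock: 19.35
tool_pos: [0.4189, -0.2944, 0.2522]
ee_rot: [-0.134, 0.991, -0.003, 0.011]
wrist_force: [8.3, 6.4, 15.7]
grip_width: 0.478
grip_force: 108.6
```

```bash
python3 - <<'E'
from h import *
import cv2
a=cv2.imread("pics/scene0.png").astype(int);s2=cv2.imread("pics/s2.png")
b=env.capture("scene").astype(int);D=abs(a-b).max(2)
print("cutout diff",D[218:265,274:322].max(),"catch region n>40",(D[182:195,170:205]>40).sum())
b2=env.capture("top").astype(int);D=abs(cv2.imread("pics/top0.png").astype(int)-b2).max(2);print("top cutout",D[144:182,188:228].max())
st()
E
```

```text
cutout diff 6 catch region n>40 50
top cutout 8
t 19.45 [ 0.419  -0.2944  0.2522] [ 7.1  6.3 16.7] w 0.473 108.6
```

The cut-out box looks the same as at the start, so the trip lever is still up. The hold on the brake lever is steady.

```bash
python3 -c "
from bench import env
print(env.job_done())"
```

```text
the job is handed in; nothing more can be done
None
```

I handed in the job at about 19.5 s: the trip was tested and the lever reset up, the catch is open, and the arm is holding the brake lever at its stop; on the way one fingertip briefly pressed the brake bar with about 57 N at the wrist before I backed off.

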